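# Feel which drawer sags

### The arm

A 6-joint arm with a two-finger parallel gripper is mounted at the origin on the work surface. World frame = base frame: x ahead of the robot, y to its left, z up, the work surface at z = 0. Lengths are in m, angles in rad, forces in N, time in s.
With the tool pointing down it reaches from about 0.25 to 0.775 m from the base axis. Payload 4 kg.
Tool frame: the origin (TCP) lies midway between the tips of the shut fingers; the grasp point (between the pads) lies 19 mm behind it (robot.grasp_offset is the distance from the TCP to the grasp point, in m); z points along the fingers, y is the line along which they close (so a half turn about z gives the same grasp; the last joint's range is limited). The gripper opens to 94 mm and grips with 3 to 60 N. Pads are 16 mm wide; open, the fingers measure 119 mm over their backs; the gripper's body (75 mm by 177 mm) begins 78 mm behind the grasp point.
Start: joints at [1.103, 0.087, 1.371, -0, 1.684, -0.103], TCP at [0.196, 0.514, 0.206] pointing down, gripper open.
Joint ranges: [-3.1, 3.1], [-0.76, 2.03], [0.27, 2.55], [-1.08, 4.22], [0.17, 2.65], [-2.57, 2.57]. Speed limits (rad/s): [2.79, 2.79, 3.14, 3.14, 3.14, 3.14].

### API

Orientations are given as a unit quaternion [w, x, y, z].
In Python, from workcell import monitor, capture, ticket, robot gives the robot as it stands. The module is installed in compiled form; this text tells all that it offers.
- The arm moves only by the shell command python3 -m pendant 'ROWS' [FORCE]. ROWS is JSON, a list of rows, each an object with "linear": the shift along the tool's x, y, z in mm, a list of three; "rot": the turn, a rotation vector about the tool's x, y, z in degrees, a list of three; "gripper": the opening, from 0 (shut) to 1 (fully open). In form: [{"linear": [tx, ty, tz], "rot": [rx, ry, rz], "gripper": gripper}, ...]. A call has 1 to 20 rows; each row shifts and turns the commanded pose from where the row before left it, along the tool's axes as they then stand; what a row does not reach is not made up. A row lasts 1/12 s, in which the tool goes at most 41.7 mm and 7.16 degrees, less where a joint would pass 70% of its speed; a pose out of reach is approached as far as the arm can. A call is refused whole if a number of a shift passes 41.7 or a number of a turn 7.16, either way. A call with a gripper value outside its range is refused whole. The fingers move at their own pace and stop on an object; FORCE is the grip in N (left out, the last holds). Time passes only in rows, so rows that do not move let the fingers close. It gives the time, the measured TCP pose, the force, the opening and the grip force at its end, in the units of the state.
- monitor.sense(): the state, without advancing time (a new reading comes with each control period).
- capture(name): name is "side" or "top" or "wrist"; returns a dict with "color" (420x560x3 uint8, red, green, blue), "z_map" (420x560 float32, m along the optical axis (not along the pixel's ray), 0 where there is no reading), "K" (3x3 intrinsics, pixels), "k1" (the pictures are not rectified: a ray, as slopes to the right and down, at radius r is drawn at 1 + k1 r^2 times it, then the intrinsics apply), "R" (3x3) and "t" (3): a world point X has camera coordinates R X + t. Camera axes: x right, y down, z forward; pixel columns grow to the right and rows downward; lengths in m; the calibration is good to about 2 mm. A picture is of the moment at which its call begins.
- ticket.job_done(): hands the job in; it is judged then, once.
The state is a dict: "clock": time; "joints": joint angles; "joint_vel": joint speeds; "tau": joint torques, N m; "ee_pos": TCP position; "tool_rot": TCP orientation; "force": force on the tool from outside, world axes, zero at the start; "wrist_torque": the same for the moment, N m; "finger_gap": opening from 0.0 (shut) to 1.0 (fully open); "grasp_force": force on a finger pad.
Only numpy, scipy, OpenCV 4.12 (cv2) and the standard library are available. Lean on these libraries where they do the work, as an engineer would, in place of code of your own. Each camera call takes 0.05 s, during which the arm holds its last target. There are 200 camera calls.

### The job

Pick up the feeler gauge by its handle and try its blade in the gap under the front of the left drawer of the low white drawer unit, then under the right drawer (left and right as the robot sees them); under one of them it slides in freely, under the other it jams just behind the front edge. Leave the gauge pushed in nearly up to its handle under the drawer where it fits, and only then pick up the screwdriver and lay it on top of the unit over the other drawer, the one that jams and needs adjusting. Leave the jar and the magnet where they are.

Things in the scene. Friction and masses are not known exactly. Their poses are not given: they have to be found in the camera images.
- unit: Low white unit with two closed oak-effect drawers side by side, fixed: 318 mm wide (y), 170 deep (x), top surface 60 mm above the table. Origin: on the table at the middle of its front face; +x into the unit, away from the robot, +y to its left drawer. Three oak rails, 8 mm high, 10 wide, run front to back on the top: in the middle and along both sides.
- gap_left (a point): On the table at the front face, below the middle of the left (+y) drawer; axes as the unit's, +x into the gap. The gap below the drawer is open in front, 139 mm wide, 14 mm high. Under one of the two drawers (hidden, either one) it narrows to 2.5 mm from 20 mm behind the front face on: the blade jams there. Under the other it stays 14 mm high, 150 mm deep.
- gap_right (a point): The same under the right (-y) drawer, 76 mm right of the unit's origin.
- top_left (a point): Middle of the top surface over the left drawer, 85 mm behind the front face, 60 mm above the table; axes as the unit's. The flat area between the rails is 143 mm wide and 170 mm deep.
- top_right (a point): The same over the right drawer.
- gauge: Loose feeler gauge, 160 mm long, about 130 g, lying flat on the table: a grey block handle (70 long, 24 wide, 36 high) with a flat steel blade (30 wide, 5 thick) that sticks out 90 mm from the handle's front end, along the underside. Origin: under the middle of the handle; +x along the blade, z up.
- gauge_grip (a point): Centre of the gauge's handle, 18 mm above its underside; +x points along the blade to its tip.
- gauge_tip (a point): Middle of the end of the gauge's blade, 125 mm ahead of the handle's centre, 2.5 mm above the underside.
- driver: Loose screwdriver, 173 mm long, about 120 g, lying flat: black rubber handle of square section (85 long, 26 wide and high, rounded edges) and a thin steel shaft (7 mm thick, on the handle's centre line) whose tip is 130 mm ahead of the handle's centre. Origin: under the middle of the handle; +x along the shaft.
- driver_grip (a point): Centre of the screwdriver's handle, 13 mm above its underside; +x points to the shaft's tip.
- jar: Bystander: glass jar with a closed steel lid, 68 mm across, 85 mm high; origin at the centre of its underside.
- magnet: Bystander: steel U magnet lying flat, 58 by 50 by 20 mm; origin under the middle of its back.
There are look-alikes about, which are no part of the job. What is shaped like the gauge but green is not meant.

How it is judged:
On the way, in this order (a step that is already met when the one before it is completed fails the run):
1. the blade's tip has been at least 12 mm into the gap under the left drawer (x of gauge_tip in the frame of gap_left above 0.012 m and y of gauge_tip in the frame of gap_left between -0.065 and 0.065 m and z of gauge_tip in the frame of gap_left below 0.014 m), for 0.05 s.
2. after that, the blade's tip has been at least 12 mm into the gap under the right drawer (x of gauge_tip in the frame of gap_right above 0.012 m and y of gauge_tip in the frame of gap_right between -0.065 and 0.065 m and z of gauge_tip in the frame of gap_right below 0.014 m), for 0.05 s.
3. the gauge is let go with its blade at least 60 mm (of 90) into one of the gaps (((x of gauge_tip in the frame of gap_left above 0.06 m and y of gauge_tip in the frame of gap_left between -0.065 and 0.065 m and z of gauge_tip in the frame of gap_left below 0.014 m) or (x of gauge_tip in the frame of gap_right above 0.06 m and y of gauge_tip in the frame of gap_right between -0.065 and 0.065 m and z of gauge_tip in the frame of gap_right below 0.014 m)) and contact force between the fingers and gauge below 0.1 N), for 0.2 s.
4. only then the screwdriver is picked up (held with its handle's centre more than 50 mm above the table) (height (world z) of driver_grip above 0.05 m and contact force between the fingers and driver above 0.5 N), for 0.1 s.
At the end, for the whole second after the job is handed in: Gauge at rest, flat within 0.2 rad, its tip 60 mm or more in under the drawer where it fits (65 mm sideways); screwdriver at rest on top over the other drawer, handle centre within 70 mm (depth) and 60 mm (sideways) of that half's middle, 5 to 22 mm above it (((x of gauge_tip in the frame of gap_left above 0.06 m and y of gauge_tip in the frame of gap_left between -0.065 and 0.065 m and z of gauge_tip in the frame of gap_left below 0.014 m and x of driver_grip in the frame of top_right between -0.07 and 0.07 m and y of driver_grip in the frame of top_right between -0.06 and 0.06 m and z of driver_grip in the frame of top_right between 0.005 and 0.022 m) or (x of gauge_tip in the frame of gap_right above 0.06 m and y of gauge_tip in the frame of gap_right between -0.065 and 0.065 m and z of gauge_tip in the frame of gap_right below 0.014 m and x of driver_grip in the frame of top_left between -0.07 and 0.07 m and y of driver_grip in the frame of top_left between -0.06 and 0.06 m and z of driver_grip in the frame of top_left between 0.005 and 0.022 m)) and angle between gauge's own z axis and vertical below 0.2 rad and linear speed of each of gauge, driver below 0.02 m/s); the robot touches nothing.
It fails at once if the jar is pushed more than 30 mm from its place (distance of jar from where it was at the start of the episode above 0.03 m).
It fails at once if the magnet is pushed more than 30 mm from its place (distance of magnet from where it was at the start of the episode above 0.03 m).
It fails at once if the jar is tipped over (angle between jar's own z axis and vertical above 0.5 rad).
It also fails if it takes over 72 s, if anything falls off the work surface, if the arm or the gripper's body presses on something with over 40 N, if the wrist force passes 120 N, or if a joint passes its speed limit or range.

## Working session

There is one attempt and no reset: what is moved stays moved. The work goes in short steps, Python scripts to look and compute and a shell command to move; the robot and the scene stay as the last step left them, time stands still between calls to the robot, and variables do not carry over. Pictures are saved under pics/ and viewed, at most 10 in all, crops included, and the job is handed in when it is done.

```bash
mkdir -p pics; cat > h.py <<'E'
import numpy as np, cv2
from workcell import monitor, capture, ticket, robot
def snap(n,f):
    c=capture(n); cv2.imwrite('pics/'+f+'.png',c['color'][:,:,::-1]); np.savez('pics/'+f+'.npz',**c); return c
def load(f): return dict(np.load('pics/'+f+'.npz'))
def ray(c,u,v):
    K=c['K']; d=cv2.undistortPoints(np.array([[[u,v]]],float),K,np.array([float(c['k1']),0,0,0,0]))[0,0]
    return c['R'].T@np.array([d[0],d[1],1]), -c['R'].T@c['t']
def plane(c,u,v,z):
    d,o=ray(c,u,v); return o+d*(z-o[2])/d[2]
def depth(c,u,v):
    d,o=ray(c,u,v); return o+d*c['z_map'][int(round(v)),int(round(u))]
E
python3 - <<'E'
from h import *
a=snap('side','side0');b=snap('top','top0')
for c in(a,b): print(-c['R'].T@c['t'],c['R'][2],c['k1'])
s=monitor.sense();print(s)
E
```

```text
[ 0.25523726 -0.73406272  0.72219779] [ 0.24160895  0.73401027 -0.63470783] -0.09029006871485365
[ 0.40053363 -0.01203561  1.18564439] [ 0.08280328  0.00139731 -0.99656493] -0.13361355101674857
{'clock': 0.1, 'joints': array([ 1.10287688e+00,  8.78621341e-02,  1.37207957e+00, -2.50349299e-05,
        1.68356783e+00, -1.03102098e-01]), 'joint_vel': array([-0.00161161, -0.00164466, -0.00376239, -0.000309  , -0.00073893,
        0.00088516]), 'tau': array([ 1.74296743e-03, -3.41248047e+01, -3.03303659e+01,  7.19314325e-02,
        3.04017670e-02, -1.14107961e-04]), 'ee_pos': array([0.19602482, 0.51336926, 0.20444351]), 'tool_rot': array([-2.58007206e-04,  1.81400102e-01,  9.83408910e-01, -9.23145985e-04]), 'force': array([ 0.4417787 ,  0.34122491, -0.04992762]), 'wrist_torque': array([ 0.06498208, -0.01631229,  0.0455033 ]), 'grasp_force': 0.0, 'finger_gap': 0.9978165054450361}
```

View pics/top0.png

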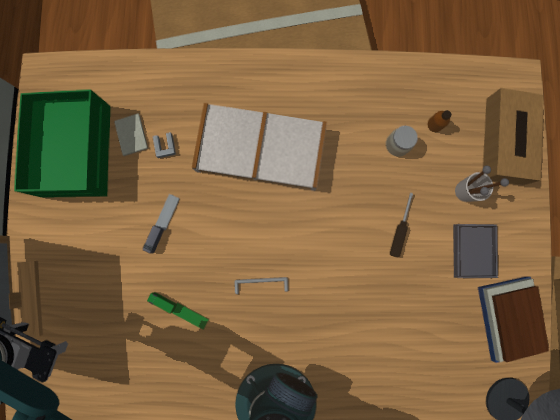

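View pics/side0.png

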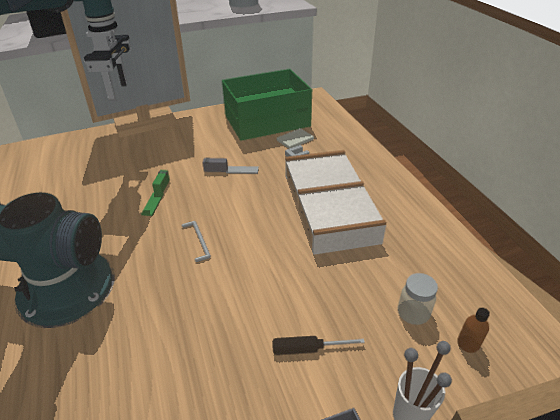

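Top picture: the unit is at about (260,146) and the jar at (403,141). The magnet is at (165,147).

- **Gauge candidates:** grey at (160,224), with its handle at (153,239) and blade tip at (175,198); green look-alike at (178,310); grey pull handle at (262,284). I choose the grey one at (160,224).
- **Driver candidates:** only the screwdriver at (402,228). The rods in the cup at (480,185) are not drivers.

Next I measure these and check the choice in a close crop.

```bash
python3 - <<'E'
from h import *
c=load('top0'); H,W=c['z_map'].shape
uu,vv=np.meshgrid(np.arange(W),np.arange(H))
p=cv2.undistortPoints(np.stack([uu,vv],-1).reshape(-1,1,2).astype(float),c['K'],np.array([float(c['k1']),0,0,0,0])).reshape(H,W,2)
P=(np.dstack([p,np.ones((H,W))])*c['z_map'][...,None]-c['t'])@c['R']
np.save('pics/P.npy',P)
def rect(name,box,lo,hi):
    u0,v0,u1,v1=box; m=np.zeros((H,W),bool); m[v0:v1,u0:u1]=1
    m&=(P[...,2]>lo)&(P[...,2]<hi)
    q=P[m]; r=cv2.minAreaRect((q[:,:2]*1000).astype(np.float32))
    print(name,len(q),'z',np.percentile(q[:,2],[5,50,95]).round(4),'mean',q.mean(0).round(4),'rect',np.round(r[0],1),np.round(r[1],1),round(r[2],1),'corners',cv2.boxPoints(r).round(0).tolist())
rect('table',(300,220,380,300),-1,1)
rect('unit',(180,90,340,200),.045,.09)
rect('gh',(135,185,190,260),.025,.05)
rect('gall',(135,185,190,260),.004,.05)
rect('dh',(380,185,420,265),.013,.05)
rect('dall',(380,185,420,265),.006,.05)
rect('jar',(380,110,425,165),.07,.1)
rect('mag',(150,128,180,162),.012,.03)
im=c['color'][:,:,::-1]
a=cv2.resize(im[180:265,120:205],(400,400));b=cv2.resize(im[180:265,360:445],(400,400))
cv2.imwrite('pics/crop.png',np.hstack([a,b]))
E
```

```text
table 6376 z [-0.0045 -0.0007  0.0031] mean [ 0.3744 -0.1617 -0.0007] rect [ 374.5 -162.5] [206.9 208.6] 0.5 corners [[270.0, -59.0], [272.0, -268.0], [479.0, -266.0], [477.0, -57.0]]
unit 8371 z [0.0557 0.0596 0.0672] mean [0.6597 0.0504 0.06  ] rect [661.3  49.5] [318.4 172.8] 81.8 corners [[553.0, -96.0], [724.0, -120.0], [769.0, 195.0], [598.0, 219.0]]
gh 282 z [0.0294 0.0347 0.0387] mean [0.4206 0.3216 0.0346] rect [420.6 323.1] [26.3 71.3] 67.3 corners [[383.0, 325.0], [448.0, 297.0], [459.0, 322.0], [393.0, 349.0]]
gall 613 z [0.0042 0.0151 0.0378] mean [0.45   0.3099 0.0197] rect [464.1 305.7] [190.5 142.7] 2.2 corners [[366.0, 373.0], [372.0, 231.0], [562.0, 238.0], [557.0, 381.0]]
dh 399 z [0.0146 0.0234 0.0281] mean [ 0.4412 -0.3155  0.0226] rect [ 466.8 -324.3] [ 25.4 171.1] 73.9 corners [[381.0, -313.0], [545.0, -360.0], [552.0, -336.0], [388.0, -288.0]]
dall 445 z [0.0114 0.023  0.028 ] mean [ 0.4449 -0.3163  0.0213] rect [ 463.1 -336.3] [ 49.8 171.1] 73.1 corners [[374.0, -335.0], [538.0, -385.0], [552.0, -337.0], [388.0, -288.0]]
jar 452 z [0.0771 0.0838 0.0874] mean [ 0.6807 -0.3141  0.0834] rect [ 681.3 -315. ] [57.8 57.7] 35.2 corners [[641.0, -308.0], [674.0, -355.0], [722.0, -322.0], [688.0, -275.0]]
mag 306 z [0.0139 0.0185 0.0225] mean [0.666  0.304  0.0185] rect [670.2 305.6] [58.7 51.6] 12.0 corners [[636.0, 325.0], [647.0, 274.0], [704.0, 286.0], [694.0, 337.0]]
```

View pics/crop.png

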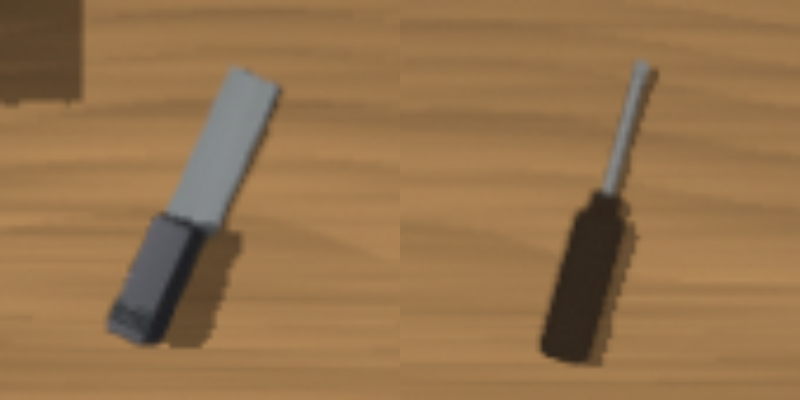

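The unit measures 318 by 173 mm with its top at z 0.060, which matches. The crop confirms the choice: grey gauge on the left with its blade up and right, black screwdriver on the right with its shaft up. I move above the gauge.

```bash
cat >> h.py <<'E'
from scipy.spatial.transform import Rotation as Ro
def pose():
    s=monitor.sense(); q=s['tool_rot']; return s,np.array(s['ee_pos']),Ro.from_quat([q[1],q[2],q[3],q[0]])
def togo(x,y,z,xyaw=None):
    """shift (mm, tool axes) to world TCP target; turn about tool z (deg) so that tool x lies along xyaw or its opposite"""
    s,p,R=pose(); M=R.as_matrix(); d=M.T@(np.array([x,y,z])-p)*1000
    yaw=np.degrees(np.arctan2(M[1,0],M[0,0])); t=None
    if xyaw is not None: t=-((xyaw-yaw+90)%180-90)
    print('at',p.round(4),'xyaw',round(yaw,2),'shift',d.round(1),'turn',t,'j6',s['joints'][5].round(3),'clk',round(s['clock'],2),'F',s['force'].round(1),'gap',round(s['finger_gap'],3),'gf',round(s['grasp_force'],2))
E
python3 -m pendant '[{"linear":[-27.8,-9.7,6],"rot":[0,0,0],"gripper":1},{"linear":[-27.8,-9.7,6],"rot":[0,0,0],"gripper":1},{"linear":[-27.8,-9.7,6],"rot":[0,0,0],"gripper":1},{"linear":[-27.8,-9.7,6],"rot":[0,0,0],"gripper":1},{"linear":[-27.8,-9.7,6],"rot":[0,0,0],"gripper":1},{"linear":[-27.8,-9.7,6],"rot":[0,0,0],"gripper":1},{"linear":[-27.8,-9.7,6],"rot":[0,0,0],"gripper":1},{"linear":[-27.8,-9.7,6],"rot":[0,0,0],"gripper":1},{"linear":[-27.8,-9.7,6],"rot":[0,0,0],"gripper":1},{"linear":[-27.8,-9.7,6],"rot":[0,0,0],"gripper":1},{"linear":[0,0,0],"rot":[0,0,0],"gripper":1},{"linear":[0,0,0],"rot":[0,0,0],"gripper":1}]' 40
python3 - <<'E'
from h import *
c=snap('wrist','w1'); togo(.4206,.323,.144,-23)
print(-c['R'].T@c['t'],c['R'][2])
E
```

```text
clock: 1.1
ee_pos: [0.4216, 0.3228, 0.1443]
tool_rot: [-0.001, 0.183, 0.983, -0.001]
force: [-0.9, 1.0, 0.1]
finger_gap: 1.002
grasp_force: 0.0
at [0.421  0.3238 0.1449] xyaw 159.03 shift [ 0.1 -0.9  0.9] turn 2.0309884797806603 j6 -0.657 clk 1.15 F [-0.3 -0.4  0.3] gap 1.005 gf 0.0
[0.36009373 0.34700888 0.32462651] [ 0.21364816 -0.0845676  -0.97324344]
```

View pics/w1.png

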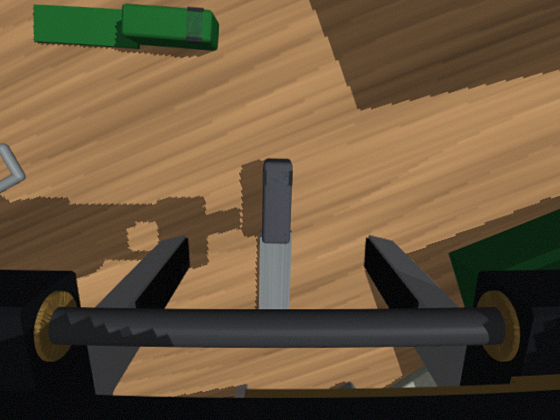

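The wrist picture shows the gauge's handle at columns 263 to 292, rows 160 to 242, centred between the fingers, with the blade going down the picture from there.

```bash
python3 - <<'E'
from h import *
c=load('w1')
for u,v,z in [(265,160,.036),(291,160,.036),(263,242,.036),(290,242,.036),(260,306,.005),(289,306,.005)]: print(plane(c,u,v,z).round(4),depth(c,u,v+ (2 if v==160 else -2)).round(4))
E
```

```text
[0.383  0.3277 0.036 ] [0.3849 0.3267 0.0307]
[0.3905 0.3472 0.036 ] [0.396  0.3466 0.0004]
[0.4471 0.3005 0.036 ] [0.4455 0.3011 0.0359]
[0.4554 0.3219 0.036 ] [0.4639 0.3199 0.0045]
[0.5175 0.268  0.005 ] [0.5147 0.2692 0.0064]
[0.5278 0.2948 0.005 ] [5.281e-01 2.949e-01 5.000e-04]
```

```bash
python3 -m pendant '[{"linear":[2,-0.5,30],"rot":[0,0,1.2],"gripper":1},{"linear":[0,0,30],"rot":[0,0,0],"gripper":1},{"linear":[0,0,30],"rot":[0,0,0],"gripper":1},{"linear":[0,0,25],"rot":[0,0,0],"gripper":1},{"linear":[0,0,15],"rot":[0,0,0],"gripper":0.7},{"linear":[0,0,8],"rot":[0,0,0],"gripper":0.4},{"linear":[0,0,0],"rot":[0,0,0],"gripper":0.1},{"linear":[0,0,0],"rot":[0,0,0],"gripper":0.1},{"linear":[0,0,0],"rot":[0,0,0],"gripper":0.1},{"linear":[0,0,0],"rot":[0,0,0],"gripper":0.1},{"linear":[0,0,0],"rot":[0,0,0],"gripper":0.1},{"linear":[0,0,0],"rot":[0,0,0],"gripper":0.1},{"linear":[0,0,0],"rot":[0,0,0],"gripper":0.1},{"linear":[0,0,0],"rot":[0,0,0],"gripper":0.1}]' 35
python3 - <<'E'
from h import *
togo(.420,.323,.006,-22.2)
E
```

```text
clock: 2.32
ee_pos: [0.4195, 0.3243, 0.0078]
tool_rot: [0.0, 0.192, 0.981, 0.0]
force: [-0.6, -0.7, 0.1]
finger_gap: 0.329
grasp_force: 0.0
at [0.4195 0.3243 0.0078] xyaw 157.89 shift [-1.  -1.   1.8] turn 0.08741275444597818 j6 -0.634 clk 2.32 F [-0.6 -0.7  0.1] gap 0.329 gf 0.0
```

```bash
python3 -m pendant '[{"linear":[0,0,0],"rot":[0,0,0],"gripper":0.1},{"linear":[0,0,0],"rot":[0,0,0],"gripper":0.1},{"linear":[0,0,0],"rot":[0,0,0],"gripper":0.1},{"linear":[0,0,0],"rot":[0,0,0],"gripper":0.1},{"linear":[0,0,0],"rot":[0,0,0],"gripper":0.1},{"linear":[0,0,0],"rot":[0,0,0],"gripper":0.1},{"linear":[0,0,-15],"rot":[0,0,0],"gripper":0.1},{"linear":[0,0,-15],"rot":[0,0,0],"gripper":0.1},{"linear":[0,0,0],"rot":[0,0,0],"gripper":0.1}]'
python3 - <<'E'
from h import *
togo(.4443,.1571,.038,-8.1)
E
```

```text
clock: 3.07
ee_pos: [0.4209, 0.3255, 0.04]
tool_rot: [0.002, 0.192, 0.981, 0.002]
force: [0.8, 1.2, -0.6]
finger_gap: 0.253
grasp_force: 35.0
at [0.4209 0.3255 0.04  ] xyaw 157.9 shift [ -85.  -147.2    1.6] turn -13.998300704223453 j6 -0.634 clk 3.07 F [ 0.8  1.2 -0.6] gap 0.253 gf 34.95
```

```bash
python3 -m pendant '[{"linear":[-10.6,-18.4,0],"rot":[0,0,0],"gripper":0.1},{"linear":[-10.6,-18.4,0],"rot":[0,0,0],"gripper":0.1},{"linear":[-10.6,-18.4,0],"rot":[0,0,0],"gripper":0.1},{"linear":[-10.6,-18.4,0],"rot":[0,0,0],"gripper":0.1},{"linear":[-10.6,-18.4,0],"rot":[0,0,0],"gripper":0.1},{"linear":[-10.6,-18.4,0],"rot":[0,0,0],"gripper":0.1},{"linear":[-10.6,-18.4,0],"rot":[0,0,0],"gripper":0.1},{"linear":[-10.6,-18.4,0],"rot":[0,0,0],"gripper":0.1},{"linear":[0,0,0],"rot":[0,0,-5],"gripper":0.1},{"linear":[0,0,0],"rot":[0,0,-5],"gripper":0.1},{"linear":[0,0,0],"rot":[0,0,-4],"gripper":0.1},{"linear":[0,0,0],"rot":[0,0,0],"gripper":0.1}]'
python3 - <<'E'
from h import *
togo(.4443,.1571,.011,-8.1)
c=snap('wrist','w2'); snap('side','side2')
cv2.imwrite('pics/m2.png',cv2.resize(np.hstack([load('side2')['color'],c['color']])[:,:,::-1],(800,300)))
E
```

```text
clock: 4.07
ee_pos: [0.442, 0.1557, 0.0364]
tool_rot: [-0.001, 0.07, 0.998, -0.0]
force: [-0.5, -0.8, -1.4]
finger_gap: 0.258
grasp_force: 34.9
at [0.442  0.1557 0.0364] xyaw 171.93 shift [-2.1  1.7 25.4] turn 0.029568114523925715 j6 -1.213 clk 4.07 F [-0.5 -0.8 -1.4] gap 0.258 gf 34.95
```

View pics/m2.png

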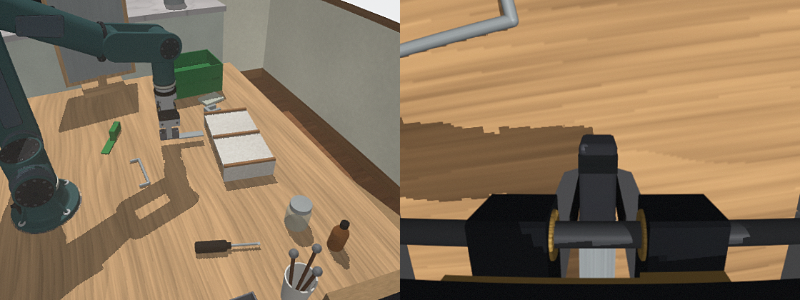

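The gauge is held straight: side view with the blade at about (190,133), pointing at the left drawer; wrist view with the handle at (598,160), square between the fingers. I lower it and insert it.

```bash
python3 -m pendant '[{"linear":[-2,1.5,12],"rot":[0,0,0],"gripper":0.1},{"linear":[0,0,13],"rot":[0,0,0],"gripper":0.1},{"linear":[0,0,0],"rot":[0,0,0],"gripper":0.1},{"linear":[-8,0,0],"rot":[0,0,0],"gripper":0.1},{"linear":[-8,0,0],"rot":[0,0,0],"gripper":0.1},{"linear":[-5,0,0],"rot":[0,0,0],"gripper":0.1},{"linear":[-5,0,0],"rot":[0,0,0],"gripper":0.1},{"linear":[-5,0,0],"rot":[0,0,0],"gripper":0.1},{"linear":[-3,0,0],"rot":[0,0,0],"gripper":0.1},{"linear":[-2,0,0],"rot":[0,0,0],"gripper":0.1},{"linear":[0,0,0],"rot":[0,0,0],"gripper":0.1}]'
python3 -m pendant '[{"linear":[-2,0,0],"rot":[0,0,0],"gripper":0.1},{"linear":[-2,0,0],"rot":[0,0,0],"gripper":0.1},{"linear":[-2,0,0],"rot":[0,0,0],"gripper":0.1},{"linear":[0,0,0],"rot":[0,0,0],"gripper":0.1}]'
python3 - <<'E'
from h import *
togo(.4443,.1571,.011,-8.1)
E
```

```text
clock: 5.08
ee_pos: [0.4808, 0.152, 0.0126]
tool_rot: [0.0, 0.071, 0.997, 0.0]
force: [0.5, -0.6, -0.6]
finger_gap: 0.252
grasp_force: 35.0
clock: 5.42
ee_pos: [0.4832, 0.1515, 0.0117]
tool_rot: [-0.004, 0.071, 0.997, -0.0]
force: [-6.3, 1.3, 1.6]
finger_gap: 0.252
grasp_force: 35.0
at [0.4832 0.1515 0.0117] xyaw 171.9 shift [39.3  0.   1. ] turn 0.0021457558893871465 j6 -1.239 clk 5.42 F [-6.3  1.3  1.6] gap 0.252 gf 34.98
```

```bash
python3 -m pendant '[{"linear":[-2,0,0],"rot":[0,0,0],"gripper":0.1},{"linear":[-2,0,0],"rot":[0,0,0],"gripper":0.1},{"linear":[0,0,0],"rot":[0,0,0],"gripper":0.1}]'
python3 - <<'E'
from h import *
togo(.4443,.1571,.011,-8.1)
s=snap('side','side3');t=snap('top','top3')
a=cv2.resize(s['color'][100:250,200:400],(400,300)); b=cv2.resize(t['color'][90:240,140:340],(400,300))
cv2.imwrite('pics/m3.png',np.hstack([a,b])[:,:,::-1])
E
```

```text
clock: 5.67
ee_pos: [0.4837, 0.1513, 0.0107]
tool_rot: [-0.007, 0.071, 0.997, -0.0]
force: [-12.9, 2.9, 4.2]
finger_gap: 0.253
grasp_force: 35.0
at [0.4837 0.1513 0.0107] xyaw 171.91 shift [39.9  0.2  0.3] turn 0.008015896126948974 j6 -1.242 clk 5.67 F [-12.9   2.9   4.2] gap 0.253 gf 35.0
```

View pics/m3.png

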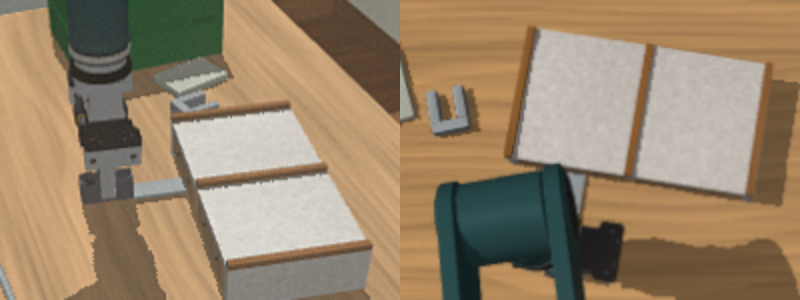

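The blade has jammed at about 20 mm in: 13 N, with no advance while pushing. The top crop shows it entering the left drawer's front at (575,172). I back out and go to the right drawer.

```bash
python3 -m pendant '[{"linear":[10,0,0],"rot":[0,0,0],"gripper":0.1},{"linear":[15,0,0],"rot":[0,0,0],"gripper":0.1},{"linear":[20,0,0],"rot":[0,0,0],"gripper":0.1},{"linear":[0,-12,0],"rot":[0,0,0],"gripper":0.1},{"linear":[0,-20,0],"rot":[0,0,0],"gripper":0.1},{"linear":[0,-20,0],"rot":[0,0,0],"gripper":0.1},{"linear":[0,-20,0],"rot":[0,0,0],"gripper":0.1},{"linear":[0,-20,0],"rot":[0,0,0],"gripper":0.1},{"linear":[0,-20,0],"rot":[0,0,0],"gripper":0.1},{"linear":[0,-20,0],"rot":[0,0,0],"gripper":0.1},{"linear":[0,-15,0],"rot":[0,0,0],"gripper":0.1},{"linear":[0,-5,0],"rot":[0,0,0],"gripper":0.1},{"linear":[0,0,0],"rot":[0,0,0],"gripper":0.1},{"linear":[0,0,0],"rot":[0,0,0],"gripper":0.1}]'
python3 - <<'E'
from h import *
togo(.5663-.1237,-.0137+.0176,.011,-8.1)
E
```

```text
clock: 6.93
ee_pos: [0.4246, 0.0066, 0.0127]
tool_rot: [0.0, 0.071, 0.997, 0.0]
force: [0.2, 0.3, -1.6]
finger_gap: 0.252
grasp_force: 35.0
at [0.4246 0.0066 0.0127] xyaw 171.85 shift [-18.2  -0.1   1.7] turn -0.049199447769439075 j6 -1.547 clk 6.93 F [ 0.2  0.3 -1.6] gap 0.252 gf 35.0
```

```bash
python3 -m pendant '[{"linear":[-8,0,0.5],"rot":[0,0,0],"gripper":0.1},{"linear":[-8,0,0],"rot":[0,0,0],"gripper":0.1},{"linear":[-6,0,0],"rot":[0,0,0],"gripper":0.1},{"linear":[-6,0,0],"rot":[0,0,0],"gripper":0.1},{"linear":[-5,0,0],"rot":[0,0,0],"gripper":0.1},{"linear":[-4,0,0],"rot":[0,0,0],"gripper":0.1},{"linear":[-3,0,0],"rot":[0,0,0],"gripper":0.1},{"linear":[-3,0,0],"rot":[0,0,0],"gripper":0.1},{"linear":[0,0,0],"rot":[0,0,0],"gripper":0.1}]'
```

```text
clock: 7.68
ee_pos: [0.4673, 0.0004, 0.012]
tool_rot: [0.0, 0.071, 0.997, 0.0]
force: [-0.8, -0.4, -1.5]
finger_gap: 0.259
grasp_force: 35.0
```

Free at 25 mm. I go on to about 82 mm in.

```bash
python3 -m pendant '[{"linear":[-5,0,0],"rot":[0,0,0],"gripper":0.1},{"linear":[-8,0,0],"rot":[0,0,0],"gripper":0.1},{"linear":[-8,0,0],"rot":[0,0,0],"gripper":0.1},{"linear":[-8,0,0],"rot":[0,0,0],"gripper":0.1},{"linear":[-8,0,0],"rot":[0,0,0],"gripper":0.1},{"linear":[-8,0,0],"rot":[0,0,0],"gripper":0.1},{"linear":[-7,0,0],"rot":[0,0,0],"gripper":0.1},{"linear":[-3,0,0],"rot":[0,0,0],"gripper":0.1},{"linear":[0,0,0],"rot":[0,0,0],"gripper":0.1}]'
python3 - <<'E'
from h import *
togo(.5663-.1237+.082*.99,-.0137+.0176-.082*.141,.008,-8.1)
E
```

```text
clock: 8.43
ee_pos: [0.522, -0.0074, 0.0119]
tool_rot: [0.0, 0.071, 0.998, 0.0]
force: [0.2, -0.3, -0.8]
finger_gap: 0.257
grasp_force: 35.0
at [ 0.522  -0.0074  0.0119] xyaw 171.9 shift [-1.8 -0.   3.9] turn -0.004348058468963245 j6 -1.552 clk 8.43 F [ 0.2 -0.3 -0.8] gap 0.257 gf 35.0
```

```bash
python3 -m pendant '[{"linear":[0,0,2],"rot":[0,0,0],"gripper":0.1},{"linear":[0,0,1.7],"rot":[0,0,0],"gripper":0.1},{"linear":[0,0,0],"rot":[0,0,0],"gripper":0.7},{"linear":[0,0,0],"rot":[0,0,0],"gripper":0.7},{"linear":[0,0,0],"rot":[0,0,0],"gripper":0.7},{"linear":[0,0,0],"rot":[0,0,0],"gripper":0.7},{"linear":[0,0,0],"rot":[0,0,0],"gripper":0.7},{"linear":[0,0,0],"rot":[0,0,0],"gripper":0.7},{"linear":[0,0,-15],"rot":[0,0,0],"gripper":0.7},{"linear":[0,0,-30],"rot":[0,0,0],"gripper":0.7},{"linear":[0,0,-35],"rot":[0,0,0],"gripper":0.7},{"linear":[0,0,-35],"rot":[0,0,0],"gripper":0.7},{"linear":[0,0,-30],"rot":[0,0,0],"gripper":0.7},{"linear":[0,0,0],"rot":[0,0,0],"gripper":0.7}]'
python3 - <<'E'
from h import *
P=np.load('pics/P.npy'); c=load('top0')
m=np.zeros(P.shape[:2],bool); m[180:265,380:420]=1
hsv=c['color'].max(2); m&=(P[...,2]>.018)&(hsv<75)
q=P[m]; r=cv2.minAreaRect((q[:,:2]*1000).astype(np.float32)); print(len(q),q.mean(0),r,cv2.boxPoints(r).round(0).tolist())
togo(r[0][0]/1000,r[0][1]/1000,.16,-16)
s=snap('side','side4');t=snap('top','top4')
a=cv2.resize(s['color'][100:250,200:400],(400,300)); b=cv2.resize(t['color'][90:240,140:340],(400,300))
cv2.imwrite('pics/m4.png',np.hstack([a,b])[:,:,::-1])
E
```

```text
clock: 9.6
ee_pos: [0.5253, -0.0077, 0.1615]
tool_rot: [0.007, 0.071, 0.997, -0.0]
force: [1.4, 0.4, 1.4]
finger_gap: 0.696
grasp_force: 0.0
313 [ 0.42729866 -0.31013289  0.03178555] ((397.60260009765625, -181.04074096679688), (85.77684783935547, 326.9979553222656), 13.704878807067871) [[317.0, -32.0], [395.0, -350.0], [478.0, -330.0], [401.0, -12.0]]
at [ 0.5253 -0.0077  0.1615] xyaw 171.9 shift [ 102.  -189.6   -0. ] turn 7.902674704960987 j6 -1.552 clk 9.6 F [1.4 0.4 1.4] gap 0.696 gf 0.0
```

View pics/m4.png

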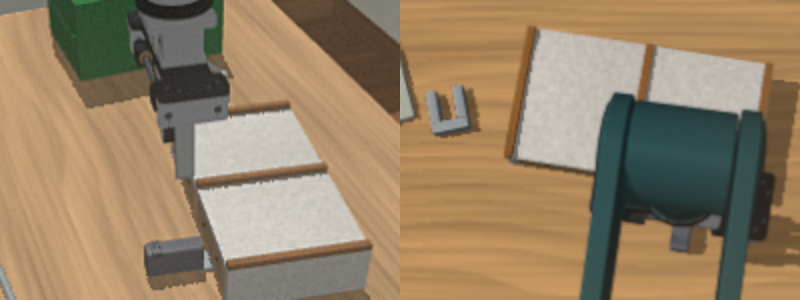

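The gauge sits under the right drawer up to almost its handle: side crop with the handle at (175,255), free of the gripper. Now the screwdriver.

```bash
python3 - <<'E'
from h import *
c=load('top0')
a=plane(c,394.5,255,.02);b=plane(c,405,221.5,.02);t=plane(c,411.5,194,.013);m=(a+b)/2
print(a,b,t,np.linalg.norm(b-a),np.linalg.norm(t-m),np.degrees(np.arctan2((t-a)[1],(t-a)[0])))
togo(m[0],m[1],.16,-16)
E
```

```text
[ 0.38743204 -0.30122171  0.02      ] [ 0.47412597 -0.32918308  0.02      ] [ 0.546996   -0.34920436  0.013     ] 0.09109157786123037 0.1212910613972897 -16.736614362560317
at [ 0.5222 -0.0074  0.155 ] xyaw 171.9 shift [  47.1 -317.7   -5.2] turn 7.900296427145264 j6 -1.552 clk 9.7 F [ 0.3 -0.9  0.3] gap 0.699 gf 0.0
```

```bash
python3 -m pendant '[{"linear":[3.9,-26.5,0],"rot":[0,0,0],"gripper":0.8},{"linear":[3.9,-26.5,0],"rot":[0,0,0],"gripper":0.8},{"linear":[3.9,-26.5,0],"rot":[0,0,0],"gripper":0.8},{"linear":[3.9,-26.5,0],"rot":[0,0,0],"gripper":0.8},{"linear":[3.9,-26.5,0],"rot":[0,0,0],"gripper":0.8},{"linear":[3.9,-26.5,0],"rot":[0,0,0],"gripper":0.8},{"linear":[3.9,-26.5,0],"rot":[0,0,0],"gripper":0.8},{"linear":[3.9,-26.5,0],"rot":[0,0,0],"gripper":0.8},{"linear":[3.9,-26.5,0],"rot":[0,0,0],"gripper":0.8},{"linear":[3.9,-26.5,0],"rot":[0,0,0],"gripper":0.8},{"linear":[3.9,-26.5,0],"rot":[0,0,0],"gripper":0.8},{"linear":[3.9,-26.5,0],"rot":[0,0,0],"gripper":0.8},{"linear":[0,0,0],"rot":[0,0,4.3],"gripper":0.8},{"linear":[0,0,0],"rot":[0,0,4.3],"gripper":0.8},{"linear":[0,0,0],"rot":[0,0,0],"gripper":0.8},{"linear":[0,0,0],"rot":[0,0,0],"gripper":0.8}]'
python3 - <<'E'
from h import *
snap('wrist','w5'); togo(.4308,-.3152,.16,-16.5)
E
```

```text
clock: 11.03
ee_pos: [0.4292, -0.3148, 0.1511]
tool_rot: [-0.002, 0.144, 0.99, 0.001]
force: [-0.3, -0.3, -0.4]
finger_gap: 0.802
grasp_force: 0.0
at [ 0.4295 -0.3148  0.1516] xyaw 163.41 shift [-1.3 -0.  -8.5] turn -0.08856089330222972 j6 -2.02 clk 11.08 F [ 0.7  0.1 -0.2] gap 0.795 gf 0.0
```

View pics/w5.png

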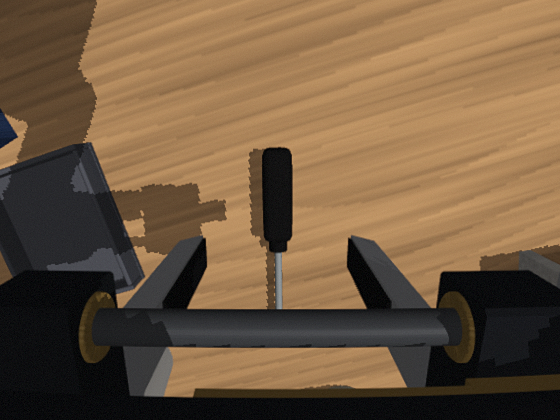

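The driver's handle is at columns 263 to 292, rows 148 to 240, centred between the fingers, with the shaft going down at (279,290).

```bash
python3 - <<'E'
from h import *
c=load('w5'); a=plane(c,277.5,149,.02);b=plane(c,278,239,.026);t=plane(c,279.5,300,.013);m=(a+b)/2
print(a,b,t,np.linalg.norm(b-a),np.degrees(np.arctan2((t-a)[1],(t-a)[0])))
togo(m[0],m[1],.001,-16.5)
E
```

```text
[ 0.38624101 -0.3007942   0.02      ] [ 0.46272964 -0.32322065  0.026     ] [ 0.52753384 -0.34095012  0.013     ] 0.07993408088717922 -15.865336860436061
at [ 0.4295 -0.3148  0.1516] xyaw 163.41 shift [  5.2   1.  150.6] turn -0.08856089330222972 j6 -2.02 clk 11.08 F [ 0.7  0.1 -0.2] gap 0.795 gf 0.0
```

```bash
python3 -m pendant '[{"linear":[3,0.5,35],"rot":[0,0,0],"gripper":0.8},{"linear":[0,0,35],"rot":[0,0,0],"gripper":0.8},{"linear":[0,0,35],"rot":[0,0,0],"gripper":0.7},{"linear":[0,0,25],"rot":[0,0,0],"gripper":0.5},{"linear":[0,0,12],"rot":[0,0,0],"gripper":0.45},{"linear":[0,0,6],"rot":[0,0,0],"gripper":0.4},{"linear":[0,0,0],"rot":[0,0,0],"gripper":0.1},{"linear":[0,0,0],"rot":[0,0,0],"gripper":0.1},{"linear":[0,0,0],"rot":[0,0,0],"gripper":0.1},{"linear":[0,0,0],"rot":[0,0,0],"gripper":0.1},{"linear":[0,0,0],"rot":[0,0,0],"gripper":0.1},{"linear":[0,0,0],"rot":[0,0,0],"gripper":0.1},{"linear":[0,0,0],"rot":[0,0,0],"gripper":0.1},{"linear":[0,0,0],"rot":[0,0,0],"gripper":0.1}]' 30
```

```text
clock: 12.25
ee_pos: [0.4287, -0.3152, 0.0074]
tool_rot: [0.002, 0.145, 0.989, -0.001]
force: [0.4, 0.4, 6.5]
finger_gap: 0.277
grasp_force: 30.0
```

```bash
python3 -m pendant '[{"linear":[0,0,-10],"rot":[0,0,0],"gripper":0.1},{"linear":[0,0,-30],"rot":[0,0,0],"gripper":0.1},{"linear":[0,0,-35],"rot":[0,0,0],"gripper":0.1},{"linear":[0,0,-35],"rot":[0,0,0],"gripper":0.1},{"linear":[0,0,-30],"rot":[0,0,0],"gripper":0.1},{"linear":[0,0,-10],"rot":[0,0,0],"gripper":0.1},{"linear":[0,0,0],"rot":[0,0,0],"gripper":0.1},{"linear":[0,0,0],"rot":[0,0,0],"gripper":0.1}]'
python3 - <<'E'
from h import *
togo(.642,.129,.16,-8.1)
E
```

```text
clock: 12.92
ee_pos: [0.427, -0.3139, 0.1543]
tool_rot: [-0.0, 0.145, 0.989, 0.0]
force: [0.1, 0.1, -0.9]
finger_gap: 0.271
grasp_force: 30.0
at [ 0.427  -0.3139  0.1543] xyaw 163.29 shift [-78.6 486.   -5.5] turn -8.605140705441812 j6 -2.02 clk 12.92 F [ 0.1  0.1 -0.9] gap 0.271 gf 29.99
```

```bash
python3 -m pendant '[{"linear":[-4.4,27,0],"rot":[0,0,0],"gripper":0.1},{"linear":[-4.4,27,0],"rot":[0,0,0],"gripper":0.1},{"linear":[-4.4,27,0],"rot":[0,0,0],"gripper":0.1},{"linear":[-4.4,27,0],"rot":[0,0,0],"gripper":0.1},{"linear":[-4.4,27,0],"rot":[0,0,0],"gripper":0.1},{"linear":[-4.4,27,0],"rot":[0,0,0],"gripper":0.1},{"linear":[-4.4,27,0],"rot":[0,0,0],"gripper":0.1},{"linear":[-4.4,27,0],"rot":[0,0,0],"gripper":0.1},{"linear":[-4.4,27,0],"rot":[0,0,0],"gripper":0.1},{"linear":[-4.4,27,0],"rot":[0,0,0],"gripper":0.1},{"linear":[-4.4,27,0],"rot":[0,0,0],"gripper":0.1},{"linear":[-4.4,27,0],"rot":[0,0,0],"gripper":0.1},{"linear":[-4.4,27,0],"rot":[0,0,0],"gripper":0.1},{"linear":[-4.4,27,0],"rot":[0,0,0],"gripper":0.1},{"linear":[-4.4,27,0],"rot":[0,0,0],"gripper":0.1},{"linear":[-4.4,27,0],"rot":[0,0,0],"gripper":0.1},{"linear":[-4.4,27,0],"rot":[0,0,0],"gripper":0.1},{"linear":[-4.4,27,0],"rot":[0,0,0],"gripper":0.1}]'
python3 -m pendant '[{"linear":[0,0,0],"rot":[0,0,-4.3],"gripper":0.1},{"linear":[0,0,0],"rot":[0,0,-4.3],"gripper":0.1},{"linear":[0,0,0],"rot":[0,0,0],"gripper":0.1},{"linear":[0,0,0],"rot":[0,0,0],"gripper":0.1}]'
python3 - <<'E'
from h import *
togo(.642,.129,.068,-8.1)
s=snap('side','side6');w=snap('wrist','w6')
cv2.imwrite('pics/m6.png',np.hstack([cv2.resize(s['color'][40:250,200:480],(400,300)),cv2.resize(w['color'],(400,300))])[:,:,::-1])
E
```

```text
clock: 14.42
ee_pos: [0.6414, 0.1296, 0.1506]
tool_rot: [-0.004, 0.145, 0.989, -0.001]
force: [0.4, -0.4, -1.3]
finger_gap: 0.274
grasp_force: 30.0
clock: 14.75
ee_pos: [0.6414, 0.1285, 0.1516]
tool_rot: [-0.003, 0.072, 0.997, -0.001]
force: [0.2, -0.3, -1.5]
finger_gap: 0.277
grasp_force: 30.0
at [0.6414 0.1285 0.1516] xyaw 171.8 shift [-1.   0.7 83.6] turn -0.10095495093295881 j6 -1.317 clk 14.75 F [ 0.2 -0.3 -1.5] gap 0.277 gf 29.99
```

View pics/m6.png

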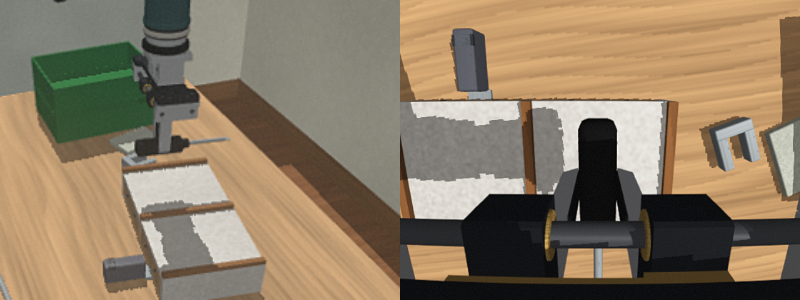

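The driver hangs level over the left half: side crop with the handle at (160,145), wrist view with it at (598,165), between the rails at columns 527 and 668. I lower it and release.

```bash
python3 -m pendant '[{"linear":[0,0,30],"rot":[0,0,0],"gripper":0.1},{"linear":[0,0,30],"rot":[0,0,0],"gripper":0.1},{"linear":[0,0,15],"rot":[0,0,0],"gripper":0.1},{"linear":[0,0,7],"rot":[0,0,0],"gripper":0.1},{"linear":[0,0,4],"rot":[0,0,0],"gripper":0.1},{"linear":[0,0,0],"rot":[0,0,0],"gripper":0.1},{"linear":[0,0,0],"rot":[0,0,0],"gripper":0.1}]'
```

```text
clock: 15.43
ee_pos: [0.6439, 0.1286, 0.0708]
tool_rot: [0.001, 0.071, 0.997, 0.0]
force: [0.3, -0.3, -0.9]
finger_gap: 0.275
grasp_force: 30.0
```

```bash
python3 -m pendant '[{"linear":[0,0,1.5],"rot":[0,0,0],"gripper":0.1},{"linear":[0,0,1.5],"rot":[0,0,0],"gripper":0.1},{"linear":[0,0,0],"rot":[0,0,0],"gripper":0.1},{"linear":[0,0,0],"rot":[0,0,0],"gripper":0.1}]'
```

```text
clock: 15.77
ee_pos: [0.6438, 0.1287, 0.0675]
tool_rot: [0.001, 0.071, 0.998, 0.0]
force: [-0.2, -0.1, 0.1]
finger_gap: 0.272
grasp_force: 30.0
```

```bash
python3 -m pendant '[{"linear":[0,0,0.5],"rot":[0,0,0],"gripper":0.1},{"linear":[0,0,0],"rot":[0,0,0],"gripper":0.6},{"linear":[0,0,0],"rot":[0,0,0],"gripper":0.6},{"linear":[0,0,0],"rot":[0,0,0],"gripper":0.6},{"linear":[0,0,0],"rot":[0,0,0],"gripper":0.6},{"linear":[0,0,0],"rot":[0,0,0],"gripper":0.6},{"linear":[0,0,-10],"rot":[0,0,0],"gripper":0.6},{"linear":[0,0,-30],"rot":[0,0,0],"gripper":0.6},{"linear":[0,0,-35],"rot":[0,0,0],"gripper":0.6},{"linear":[0,0,-35],"rot":[0,0,0],"gripper":0.6},{"linear":[20,0,-30],"rot":[0,0,0],"gripper":0.6},{"linear":[30,0,0],"rot":[0,0,0],"gripper":0.6},{"linear":[30,0,0],"rot":[0,0,0],"gripper":0.6},{"linear":[30,0,0],"rot":[0,0,0],"gripper":0.6},{"linear":[30,0,0],"rot":[0,0,0],"gripper":0.6},{"linear":[0,0,0],"rot":[0,0,0],"gripper":0.6},{"linear":[0,0,0],"rot":[0,0,0],"gripper":0.6}]'
python3 - <<'E'
from h import *
s=snap('side','side7');t=snap('top','top7')
cv2.imwrite('pics/m7.png',np.hstack([cv2.resize(s['color'][100:280,180:420],(400,300)),cv2.resize(t['color'][70:250,120:360],(400,300))])[:,:,::-1])
E
```

```text
clock: 17.18
ee_pos: [0.5036, 0.1486, 0.2071]
tool_rot: [0.001, 0.07, 0.998, 0.0]
force: [-0.1, -0.3, 0.5]
finger_gap: 0.6
grasp_force: 0.0
```

View pics/m7.png

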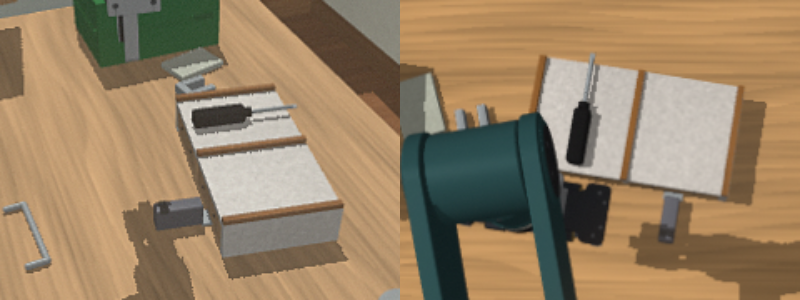

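The driver lies flat on the left half, handle at top crop (579,133). The gauge is under the right drawer, handle at (669,218). I check the numbers, then hand in.

```bash
python3 - <<'E'
from h import *
c=load('top7'); o=np.array([.577,.0615]); a=np.radians(-8.1); U=np.array([[np.cos(a),np.sin(a)],[-np.sin(a),np.cos(a)]])
d=U@(plane(c,120+179*.6,70+133*.6,.08)[:2]-o)-[.085,.076]
g=U@(plane(c,120+267*.6,70+240*.6,.036)[:2]-o)
print('driver in top_left',d.round(3),'gauge back end x',g.round(3),'tip x',g[0]+.16)
ok=abs(d[0])<.06 and abs(d[1])<.05 and g[0]+.16>.068
print(ok)
if ok: print(ticket.job_done())
E
```

```text
driver in top_left [-0.029 -0.002] gauge back end x [-0.078 -0.079] tip x 0.08157989493805964
True
the job is handed in; nothing more can be done
None
```

The job is handed in: the gauge jammed under the left drawer and slid freely under the right, so it is left about 82 mm in under the right drawer, and the screwdriver lies on top over the left one; the jar and the magnet were not touched.

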